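# Roll the cap strips home on a well plate

### The arm

A 7-joint arm with a two-finger parallel gripper is mounted at the origin on the work surface. World frame = base frame: x ahead of the robot, y to its left, z up, the work surface at z = 0. Lengths are in m, angles in rad, forces in N, time in s.
With the tool pointing down it reaches from about 0.35 to 0.9 m from the base axis. Payload 8.1 kg.
Tool frame: the origin (TCP) lies at the centre of the arm's flange, where the gripper is bolted on; the fingertips stand 178 mm ahead of it and the grasp point (between the pads) lies env.tcp_to_grasp ahead of it (env.tcp_to_grasp is the distance from the TCP to the grasp point, in m); z points along the fingers, y is the line along which they close (so a half turn about z gives the same grasp; the last joint's range is limited). The gripper opens to 92 mm and grips with 3 to 60 N. Pads are 19 mm wide; open, the fingers measure 130 mm over their backs; the gripper's body (75 mm by 190 mm) begins 47 mm behind the grasp point.
Start: joints at [1.224, 0.434, 0.025, 1.573, -0.012, 1.134, -0.075], TCP at [0.151, -0.607, 0.405] pointing down, gripper open.
Joint ranges: [-2.62, 2.62], [-0.44, 2.09], [-1.27, 1.32], [0.08, 2.57], [-1.32, 4.46], [0.12, 2], [-2.74, 2.74]. Speed limits (rad/s): [2.22, 2.22, 3.01, 3.01, 3.14, 3.14, 3.14].

### API

Orientations are given as a rotation vector (axis times angle).
In Python, from cell import env gives the robot as it stands.
- The arm moves only by the shell command python3 -m pendant 'ROWS' [FORCE]. ROWS is JSON, a list of rows, each an object with "slide": the shift along the tool's x, y, z in m, a list of three; "twist": the turn about the tool's z in rad; "grip": the opening, from 0 (shut) to 1 (fully open). A call has 1 to 8 rows; each row is the pose to reach, as a shift and turn from the pose commanded when the call began, along the tool's axes at that moment; what a row does not reach only later rows make up. A row lasts 1/12 s, in which the tool goes at most 41.7 mm and 7.16 degrees, less where a joint would pass 70% of its speed; a pose out of reach is approached as far as the arm can. A call with a gripper value outside its range is refused whole. The fingers move at their own pace and stop on an object; FORCE is the grip in N (left out, the last holds). Time passes only in rows, so rows that repeat a pose let the fingers close. It gives the time, the measured TCP pose, the force, the opening and the grip force at its end, in the units of the state.
- env.sense(): the state, without advancing time (a new reading comes with each control period).
- env.get_image(name): name is "side" or "top" or "wrist"; returns a dict with "frame" (420x560x3 uint8, blue, green, red), "camera_matrix" (3x3 intrinsics, pixels), "rvec" (rotation vector, rad) and "tvec" (3), from world to camera coordinates, as OpenCV has them. Camera axes: x right, y down, z forward; pixel columns grow to the right and rows downward; lengths in m; the calibration is good to about 2 mm. The wrist camera is an equidistant fisheye: a pixel r from the principal point sees the ray r / f radians off the axis. A picture is of the moment at which its call begins. There is no depth.
- env.finish_job(): hands the job in; it is judged then, once.
Trained networks look in the newest picture that a camera, given by its name, has taken for a name from the list of things; names that differ only in an ending like _2 or _b are one class to them, and where a whole thing is asked for, a point or a joint stands for the part that bears it (a point fixed in the world has none). Each returns a list of dicts, best first, with "conf" (0 to 1); they miss things now and then, are a little off and sometimes report something else, mostly with a low value. They report only what shows in the picture. A call takes as long as a camera call. They do not tell look-alikes from the thing itself.
- env.find_in(name, camera): "position" ([x, y, z] in m, in world coordinates, good to about 4 mm: the middle of the surface that is visible of it).
- env.trace(name, camera): "pixels" (420x560 bool, what is visible of it).
The state is a dict: "time": time; "joints": joint angles; "joint_vel": joint speeds; "joint_torque": joint torques, N m; "tool_pos": TCP position; "tool_rot": TCP orientation; "wrist_force": force on the tool from outside, world axes, zero at the start; "wrist_torque": the same for the moment, N m; "width": finger opening in m; "grip_force": force on a finger pad.
Only numpy, scipy, OpenCV 4.12 (cv2) and the standard library are available. Lean on these libraries where they do the work, as an engineer would, in place of code of your own. Each camera call takes 0.05 s, during which the arm holds its last target. There are 200 camera calls.

### The job

Take the hand roller from its rack and roll it along the well plate with a steady, firm push of about 12 N, so that all seven cap strips are pressed fully home; press them with the roller only, and never with more than 25 N or the plate cracks. Then park the roller upright in its rack again and let go, leaving the other things on the bench alone.

Things in the scene. Friction and masses are not known exactly. Their poses are not given: they have to be found in the camera images.
- stand_base: Grey levelling stand fixed to the bench, base block 170 (x) x 124 (y) x 24 mm high; origin under its centre, z up. Four short steel posts carry an aluminium deck 160 x 116 mm with a white well plate, 124 mm along the stand's x, 86 mm along y. Seven grey cap strips lie side by side across it at x = -39, -26, -13, 0, 13, 26, 39 mm, each 12.4 mm along x, 76 mm along y.
- plate_nominal (a point): Point fixed to the base, 59 mm above its origin: nominal centre of the plate at the level of its two end ledges (x = -62 to -46.5 and 46.5 to 62 mm, full width). Not exact: the deck is really up to 6 mm higher or lower and slopes up or down along the stand's x by up to 0.03 rad (2 deg); no pose shows this. Strips stand 3 mm above the ledges, level with them when home. The deck does not yield.
- rack: Fixed parking rack of the roller: base plate 70 (x) x 166 (y) x 6 mm and two grey posts at y = +-62.5 mm whose ledges, 58 mm above the bench and 17 mm deep, carry the ends of the roller's bridge; lips 10 mm high hold the bridge with 4 mm play either way along x, end plates with 6 mm along y. Origin under the base's centre.
- rack_seat (a point): The point of the rack, 14 mm above the bench and on its middle, where the parked roller's origin lies.
- roller: Hand roller, about 0.42 kg: black rubber wheel, 40 mm diameter, 80 mm long, turning freely about the roller's y axis in an aluminium frame. Origin: lowest point of the wheel, under its centre; z up the handle, x the rolling direction. Bridge over the wheel 28 (x) x 132 (y) x 10 mm, 44 to 54 mm above the origin; on it an upright square wooden handle 24 x 24 mm, 54 to 124 mm up. Starts parked in the rack.
- roller_handle (a point): Middle of the roller's wooden handle, 89 mm above the roller's origin.
- wheel (a joint): Turn of the roller's wheel on its axle in rad, 0 at the start; rolling 20 mm turns it 1 rad.
- strip0 (a joint): How far cap strip 0 (at x = -39 mm on the stand) has been pressed down, m: 0 standing proud, 0.003 home. It gives way at about 6 N and a little more when pressed quickly (0.25 N per mm/s), stays where it is left, and stops hard at home.
- strip1 (a joint): How far cap strip 1 (at x = -26 mm on the stand) has been pressed down, m: 0 standing proud, 0.003 home. It gives way at about 6 N and a little more when pressed quickly (0.25 N per mm/s), stays where it is left, and stops hard at home.
- strip2 (a joint): How far cap strip 2 (at x = -13 mm on the stand) has been pressed down, m: 0 standing proud, 0.003 home. It gives way at about 6 N and a little more when pressed quickly (0.25 N per mm/s), stays where it is left, and stops hard at home.
- strip3 (a joint): How far cap strip 3 (at x = 0 mm on the stand) has been pressed down, m: 0 standing proud, 0.003 home. It gives way at about 6 N and a little more when pressed quickly (0.25 N per mm/s), stays where it is left, and stops hard at home.
- strip4 (a joint): How far cap strip 4 (at x = 13 mm on the stand) has been pressed down, m: 0 standing proud, 0.003 home. It gives way at about 6 N and a little more when pressed quickly (0.25 N per mm/s), stays where it is left, and stops hard at home.
- strip5 (a joint): How far cap strip 5 (at x = 26 mm on the stand) has been pressed down, m: 0 standing proud, 0.003 home. It gives way at about 6 N and a little more when pressed quickly (0.25 N per mm/s), stays where it is left, and stops hard at home.
- strip6 (a joint): How far cap strip 6 (at x = 39 mm on the stand) has been pressed down, m: 0 standing proud, 0.003 home. It gives way at about 6 N and a little more when pressed quickly (0.25 N per mm/s), stays where it is left, and stops hard at home.
- flask: Conical glass flask, 68 mm wide, 102 mm high; not part of the job. Origin: under its centre.
- stopper_a: Red-brown rubber stopper, 30 mm wide, 28 mm high; not part of the job. Origin: under its centre.
- stopper_b: Black rubber stopper, 22 mm wide, 22 mm high; not part of the job. Origin: under its centre.
- jug: White plastic jug with a handle, 120 mm wide, 150 mm high; not part of the job. Origin: under its centre.
- beaker: Glass beaker, 66 mm wide, 90 mm high; not part of the job. Origin: under its centre.
- bottle: Wide clear bottle with a white cap, 68 mm wide, 160 mm high; not part of the job. Origin: under its centre.
- tongs: Steel crucible tongs lying flat, 200 mm long; not part of the job. Origin: under its centre.
- spatula: Steel spatula lying flat, 180 mm long; not part of the job. Origin: under its centre.
Things that resemble listed ones, but are neither listed nor needed, are in the scene too. Leave any orange look-alike of the roller alone. What is shaped like the stand_base but red or yellow is not meant.

How it is judged:
By the outcome, as a careful person would: the job done as asked, in the order asked, and still so for the second after the job is handed in, with the robot touching nothing.
It also fails if it takes over 72 s, if anything falls off the work surface, if the arm or the gripper's body presses on something with over 40 N, if the wrist force passes 120 N, or if a joint passes its speed limit or range.

## Working session

There is one attempt and no reset: what is moved stays moved. The work goes in short steps, Python scripts to look and compute and a shell command to move; the robot and the scene stay as the last step left them, time stands still between calls to the robot, and variables do not carry over. Pictures are saved under pics/ and viewed, at most 10 in all, crops included, and the job is handed in when it is done.

```bash
ls; mkdir -p pics; python3 - <<'E'
from cell import env
import cv2, numpy as np
s=env.sense()
print({k:np.round(v,3).tolist() for k,v in s.items()}, env.tcp_to_grasp)
a=env.get_image("top");b=env.get_image("side")
cv2.imwrite("pics/a.png",a["frame"]);cv2.imwrite("pics/b.png",b["frame"])
for n in ["stand_base","rack","roller","roller_handle","flask","jug","bottle","beaker"]:
  for c in ["top","side"]:
    print(n,c,[(np.round(d["position"],3).tolist(),round(d["conf"],2)) for d in env.find_in(n,c)])
for c,i in(("top",a),("side",b)): print(c,np.round(i["camera_matrix"],1).tolist(),i["rvec"],i["tvec"])
E
```

```text
pics
{'time': 0.0, 'joints': [1.224, 0.435, 0.025, 1.574, -0.012, 1.134, -0.075], 'joint_vel': [0.0, -0.0, -0.002, 0.0, 0.0, 0.001, 0.001], 'joint_torque': [-0.0, -66.785, 0.985, -31.446, -0.061, 0.043, 0.0], 'tool_pos': [0.151, -0.606, 0.404], 'tool_rot': [-3.117, -0.382, 0.001], 'wrist_force': [-0.118, 0.002, -0.612], 'wrist_torque': [0.018, -0.015, 0.048], 'grip_force': 0.0, 'width': 0.092} 0.1592
stand_base top [([0.321, -0.198, 0.057], 0.77), ([0.314, -0.489, 0.055], 0.71), ([0.56, -0.14, 0.056], 0.58)]
stand_base side [([0.329, -0.488, 0.063], 0.86), ([0.322, -0.221, 0.05], 0.59), ([0.55, -0.173, 0.049], 0.58)]
rack top [([0.538, 0.202, 0.004], 0.94)]
rack side [([0.541, 0.147, 0.006], 0.96)]
roller top [([0.379, 0.12, 0.055], 0.94), ([0.548, 0.2, 0.068], 0.57)]
roller side [([0.55, 0.195, 0.067], 0.9), ([0.38, 0.113, 0.056], 0.8)]
roller_handle top [([0.542, 0.2, 0.065], 0.86), ([0.379, 0.118, 0.058], 0.78)]
roller_handle side [([0.376, 0.115, 0.047], 0.82), ([0.547, 0.196, 0.062], 0.75), ([0.546, 0.147, 0.011], 0.49), ([0.538, -0.163, 0.063], 0.45)]
flask top [([0.705, -0.004, 0.04], 0.61)]
flask side [([0.71, -0.015, 0.04], 0.87), ([0.551, 0.194, 0.066], 0.21)]
jug top [([0.678, 0.419, 0.078], 0.64)]
jug side [([0.662, 0.364, 0.098], 0.78), ([0.708, -0.013, 0.037], 0.51), ([0.587, -0.137, 0.058], 0.29), ([0.542, 0.148, 0.006], 0.19)]
bottle top [([0.503, -0.435, 0.138], 0.68)]
bottle side [([0.504, -0.474, 0.135], 0.76)]
beaker top [([0.708, -0.366, 0.053], 0.83)]
beaker side [([0.704, -0.357, 0.055], 0.98)]
top [[420.0, 0.0, 275.3], [0.0, 420.0, 212.6], [0.0, 0.0, 1.0]] [ 2.12927939 -2.14804555  0.20271469] [-0.01531876  0.55560689  1.110832  ]
side [[458.7, 0.0, 284.3], [0.0, 458.7, 205.2], [0.0, 0.0, 1.0]] [ 2.44910008 -0.25498788  0.09012552] [-0.54127216  0.11834493  1.23969115]
```

View pics/a.png

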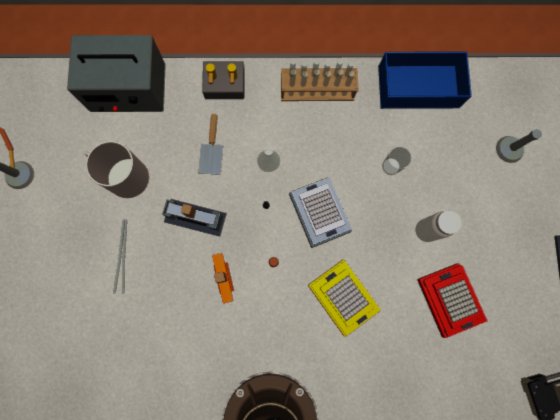

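View pics/b.png

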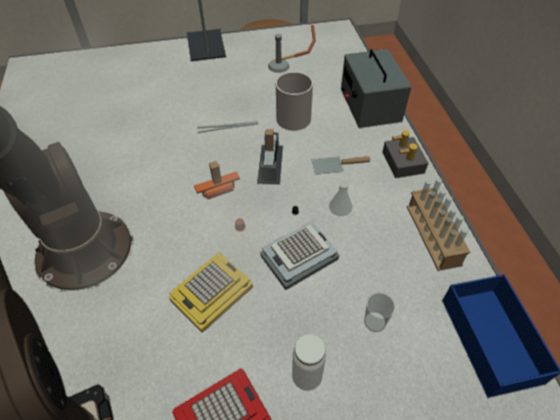

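Top picture: the grey stand is at px (321,212), the rack with the wooden-handled roller at (195,217), and the orange look-alike at (222,278). The side picture agrees, with the rack at (270,157) and the grey stand at (300,252). Next I'll fit silhouettes for the poses.

```bash
cat > h.py <<'E'
import cv2, numpy as np
from cell import env
from scipy.optimize import minimize
def box(x0,x1,y0,y1,z0,z1): return np.array([[x,y,z] for x in(x0,x1) for y in(y0,y1) for z in(z0,z1)],float)
STAND=[box(-.085,.085,-.062,.062,0,.024),box(-.08,.08,-.058,.058,.04,.05),box(-.062,.062,-.043,.043,.05,.061)]
a=np.linspace(0,2*np.pi,24)
WH=np.array([[.02*np.cos(t),y,.02+.02*np.sin(t)] for t in a for y in(-.04,.04)])
ROLL=[box(-.014,.014,-.066,.066,.044,.054),box(-.012,.012,-.012,.012,.054,.124),WH]
def sil(parts,p,im,zo,S=4):
    m=np.zeros((420*S,560*S),np.uint8); R=cv2.Rodrigues(np.array([0,0,p[2]]))[0]
    for q in parts:
        w=q@R.T+[p[0],p[1],zo]
        px=cv2.projectPoints(w,im["rvec"],im["tvec"],im["camera_matrix"],None)[0][:,0]
        cv2.fillConvexPoly(m,cv2.convexHull(np.round((px+.5)*S).astype(np.int32)),1)
    return cv2.resize(m.astype(np.float32),(560,420),interpolation=cv2.INTER_AREA)
def fit(parts,p0,masks,zo):
    f=lambda p:sum(np.abs(sil(parts,p,im,zo)-m).sum()/m.sum() for im,m in masks)
    r=minimize(f,p0,method="Nelder-Mead",options=dict(initial_simplex=np.array(p0)+np.array([[0,0,0],[.01,0,0],[0,.01,0],[0,0,.15]]),xatol=1e-4,fatol=1e-4))
    return r.x,r.fun
def mask(name,cam,near,im):
    best=None
    for d in env.trace(name,cam):
        v,u=np.nonzero(d["pixels"]); 
        c=cv2.projectPoints(np.array([near],float),im["rvec"],im["tvec"],im["camera_matrix"],None)[0].ravel()
        e=np.hypot(u.mean()-c[0],v.mean()-c[1])
        if best is None or e<best[0]: best=(e,d["pixels"].astype(np.float32),d["conf"])
    return best
E
python3 - <<'E'
from h import *
I={c:env.get_image(c) for c in("top","side")}
for n,parts,p0,zo in(("stand_base",STAND,[.555,-.155,.43],0),("roller",ROLL,[.547,.198,-.26],.014)):
    ms={}
    for c in I:
        b=mask(n,c,[p0[0],p0[1],.055],I[c]); print(n,c,b[0],b[1].sum(),b[2]); ms[c]=(I[c],b[1])
        print(c,fit(parts,p0,[ms[c]],zo))
    print("both",fit(parts,p0,list(ms.values()),zo))
E
```

```text
stand_base top 4.227721916522046 2640.0 0.92
top (array([ 0.56344782, -0.14666138,  0.3733504 ]), np.float64(0.03998579457402229))
stand_base side 6.009934329498966 3023.0 0.57
side (array([ 0.56074016, -0.14728879,  0.37909993]), np.float64(0.08350562304258347))
both (array([ 0.56242588, -0.14729882,  0.36383085]), np.float64(0.12707898020744324))
roller top 4.6711856793575075 643.0 0.82
top (array([ 0.55254935,  0.20898046, -0.27127663]), np.float64(0.06619362533092499))
roller side 6.55672522388345 373.0 0.72
side (array([ 0.55364008,  0.21783379, -0.22779415]), np.float64(0.3125))
both (array([ 0.55182476,  0.20822915, -0.26450191]), np.float64(0.39966708421707153))
```

```bash
cat >> h.py <<'E'
from scipy.spatial.transform import Rotation as Ro
def delta(pos,yaw_y):
    """tool slide+twist from the measured pose to pos with tool y along yaw_y (mod pi)"""
    s=env.sense(); R=Ro.from_rotvec(s["tool_rot"]).as_matrix()
    d=R.T@(np.array(pos)-s["tool_pos"])
    cur=np.arctan2(R[1,1],R[0,1]); tw=-(yaw_y-cur); tw=(tw+np.pi/2)%np.pi-np.pi/2
    print("slide",np.round(d,4),"twist",round(tw,4),"pos",np.round(s["tool_pos"],4),"z axis",np.round(R[:,2],4),"yawy",round(cur,4),"F",np.round(s["wrist_force"],2),"w",round(s["width"],4),"g",round(s["grip_force"],1),"j7",np.round(s["joints"][6],2),"t",round(s["time"],2))
E
python3 - <<'E'
from h import *
delta([.552,.2085,.39],-.265)
E
```

```text
slide [ 0.586  -0.6942  0.0147] twist -1.0621 pos [ 0.1508 -0.6065  0.4047] z axis [-0. -0. -1.] yawy -1.3271 F [-0.17 -0.11  1.44] w 0.0916 g 0.0 j7 -0.08 t 1.2
```

```bash
T='{"slide":[0.2,-0.235,0],"twist":0,"grip":1}'
python3 -m pendant '[{"slide":[0.2,-0.235,0],"twist":0,"grip":1},{"slide":[0.2,-0.235,0],"twist":0,"grip":1},{"slide":[0.2,-0.235,0],"twist":0,"grip":1},{"slide":[0.2,-0.235,0],"twist":0,"grip":1},{"slide":[0.2,-0.235,0],"twist":0,"grip":1},{"slide":[0.2,-0.235,0],"twist":0,"grip":1},{"slide":[0.2,-0.235,0],"twist":0,"grip":1},{"slide":[0.2,-0.235,0],"twist":0,"grip":1}]'
python3 -m pendant '[{"slide":[0.2,-0.235,0],"twist":0,"grip":1},{"slide":[0.2,-0.235,0],"twist":0,"grip":1},{"slide":[0.2,-0.235,0],"twist":0,"grip":1},{"slide":[0.2,-0.235,0],"twist":0,"grip":1},{"slide":[0.2,-0.235,0],"twist":0,"grip":1},{"slide":[0.2,-0.235,0],"twist":0,"grip":1},{"slide":[0.2,-0.235,0],"twist":0,"grip":1},{"slide":[0.2,-0.235,0],"twist":0,"grip":1}]'
python3 -c "
from h import *
delta([.552,.2085,.39],-.265)"
```

```text
time: 1.87
tool_pos: [0.2903, -0.3254, 0.405]
tool_rot: [-3.116, -0.39, -0.002]
wrist_force: [-0.8, -0.4, 0.2]
width: 0.0922
grip_force: 0.0
time: 2.53
tool_pos: [0.4272, -0.0488, 0.4054]
tool_rot: [-3.116, -0.39, -0.004]
wrist_force: [0.2, 0.6, -0.7]
width: 0.0917
grip_force: 0.0
slide [ 0.1843 -0.2186  0.0162] twist -1.0569 pos [ 0.4272 -0.0488  0.4054] z axis [ 0.0025  0.0017 -1.    ] yawy -1.3219 F [ 0.15  0.57 -0.72] w 0.0917 g 0.0 j7 -1.41 t 2.53
```

```bash
python3 -m pendant '[{"slide":[0.184,-0.218,0.015],"twist":-1.057,"grip":1},{"slide":[0.184,-0.218,0.015],"twist":-1.057,"grip":1},{"slide":[0.184,-0.218,0.015],"twist":-1.057,"grip":1},{"slide":[0.184,-0.218,0.015],"twist":-1.057,"grip":1},{"slide":[0.184,-0.218,0.015],"twist":-1.057,"grip":1},{"slide":[0.184,-0.218,0.015],"twist":-1.057,"grip":1},{"slide":[0.184,-0.218,0.015],"twist":-1.057,"grip":1},{"slide":[0.184,-0.218,0.015],"twist":-1.057,"grip":1}]'
python3 -m pendant '[{"slide":[0,0,0],"twist":-0.057,"grip":1},{"slide":[0,0,0],"twist":-0.057,"grip":1},{"slide":[0,0,0],"twist":-0.057,"grip":1}]'
python3 - <<'E'
from h import *
delta([.552,.2085,.33],-.265)
i=env.get_image("wrist");cv2.imwrite("pics/w1.png",i["frame"])
print(np.round(i["camera_matrix"],1).tolist(),i["rvec"],i["tvec"])
# project model of the roller with fisheye
p=[.552,.2085,-.265]
def fish(w):
    R=cv2.Rodrigues(i["rvec"])[0]; c=w@R.T+i["tvec"]; t=np.arctan2(np.hypot(c[:,0],c[:,1]),c[:,2]); ph=np.arctan2(c[:,1],c[:,0]); K=i["camera_matrix"]
    return np.c_[K[0,2]+K[0,0]*t*np.cos(ph),K[1,2]+K[1,1]*t*np.sin(ph)]
f=i["frame"].copy(); Rz=cv2.Rodrigues(np.array([0,0,p[2]]))[0]
for q in ROLL[:2]:
    for u,v in fish(q@Rz.T+[p[0],p[1],.014]): cv2.circle(f,(int(round(u)),int(round(v))),2,(0,255,0),-1)
cv2.imwrite("pics/w1o.png",f)
E
```

```text
time: 3.2
tool_pos: [0.5524, 0.209, 0.3895]
tool_rot: [-2.539, -1.843, -0.006]
wrist_force: [-0.9, 0.3, 0.6]
width: 0.0916
grip_force: 0.0
time: 3.45
tool_pos: [0.5517, 0.2018, 0.3895]
tool_rot: [-2.503, -1.899, 0.001]
wrist_force: [-0.0, -0.5, -0.4]
width: 0.0917
grip_force: 0.0
slide [ 0.0066 -0.0015  0.0595] twist -0.0077 pos [0.5517 0.2018 0.3895] z axis [-3.e-04 -2.e-04 -1.e+00] yawy -0.2727 F [-0.   -0.46 -0.44] w 0.0917 g 0.0 j7 -1.01 t 3.45
[[325.2, 0.0, 272.9], [0.0, 325.2, 214.7], [0.0, 0.0, 1.0]] [-2.84807811  0.39061476  0.05423911] [-0.47637635  0.30036661  0.46717303]
```

View pics/w1o.png

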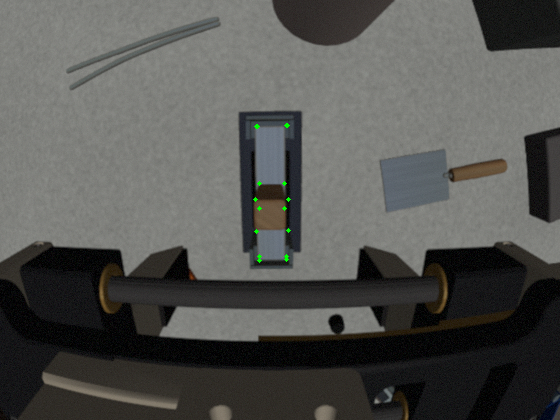

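The overlay matches the handle at px (271,214) to about 1 px. I'll descend and grip.

```bash
python3 -m pendant '[{"slide":[0.0066,-0.0015,0],"twist":-0.008,"grip":1},{"slide":[0.0066,-0.0015,0.03],"twist":-0.008,"grip":1},{"slide":[0.0066,-0.0015,0.06],"twist":-0.008,"grip":1},{"slide":[0.0066,-0.0015,0.09],"twist":-0.008,"grip":1},{"slide":[0.0066,-0.0015,0.115],"twist":-0.008,"grip":1},{"slide":[0.0066,-0.0015,0.1265],"twist":-0.008,"grip":1},{"slide":[0.0066,-0.0015,0.1265],"twist":-0.008,"grip":1},{"slide":[0.0066,-0.0015,0.1265],"twist":-0.008,"grip":1}]'
python3 - <<'E'
from h import *
delta([.552,.2085,.263],-.265)
E
python3 -m pendant '[{"slide":[0,0,0],"twist":0,"grip":0.4},{"slide":[0,0,0],"twist":0,"grip":0.3},{"slide":[0,0,0],"twist":0,"grip":0.28},{"slide":[0,0,0],"twist":0,"grip":0.26},{"slide":[0,0,0],"twist":0,"grip":0.2},{"slide":[0,0,0],"twist":0,"grip":0.1},{"slide":[0,0,0],"twist":0,"grip":0},{"slide":[0,0,0],"twist":0,"grip":0}]' 10
python3 -c "
from h import *
delta([.552,.2085,.263],-.265)"
```

```text
time: 4.17
tool_pos: [0.5521, 0.2091, 0.2638]
tool_rot: [-2.493, -1.912, -0.0]
wrist_force: [0.6, 0.0, -0.5]
width: 0.0919
grip_force: 0.0
slide [-0.0006  0.0001  0.0008] twist 0.0026 pos [0.5521 0.2091 0.2638] z axis [ 1.e-04  1.e-04 -1.e+00] yawy -0.2624 F [ 0.57  0.01 -0.49] w 0.0919 g 0.0 j7 -1.11 t 4.17
time: 4.83
tool_pos: [0.5519, 0.2088, 0.2632]
tool_rot: [2.493, 1.912, -0.0]
wrist_force: [0.7, -0.0, -0.1]
width: 0.043
grip_force: 0.0
slide [-0.0003  0.0002  0.0002] twist 0.0029 pos [0.5519 0.2088 0.2632] z axis [-0. -0. -1.] yawy -0.2621 F [ 0.7  -0.03 -0.07] w 0.043 g 0.0 j7 -1.11 t 4.83
```

```bash
python3 -m pendant '[{"slide":[0,0,0],"twist":0,"grip":0},{"slide":[0,0,0],"twist":0,"grip":0},{"slide":[0,0,0],"twist":0,"grip":0},{"slide":[0,0,0],"twist":0,"grip":0},{"slide":[0,0,0],"twist":0,"grip":0},{"slide":[0,0,0],"twist":0,"grip":0}]' 10
python3 -m pendant '[{"slide":[0,0,0],"twist":0,"grip":0},{"slide":[0,0,0],"twist":0,"grip":0},{"slide":[0,0,0],"twist":0,"grip":0},{"slide":[0,0,0],"twist":0,"grip":0}]' 55
python3 -c "
from h import *
delta([.552,.2085,.263],-.265)"
```

```text
time: 5.33
tool_pos: [0.5517, 0.2089, 0.2631]
tool_rot: [-2.492, -1.912, 0.001]
wrist_force: [-0.6, -0.1, 0.1]
width: 0.024
grip_force: 10.0
time: 5.67
tool_pos: [0.5517, 0.2089, 0.2631]
tool_rot: [-2.492, -1.912, 0.0]
wrist_force: [-2.2, 0.1, 1.1]
width: 0.0238
grip_force: 55.0
slide [-0.0003  0.0004  0.0001] twist 0.0031 pos [0.5517 0.2089 0.2631] z axis [-4.e-04  0.e+00 -1.e+00] yawy -0.2619 F [-2.2   0.14  1.06] w 0.0238 g 55.0 j7 -1.11 t 5.67
```

```bash
python3 -m pendant '[{"slide":[0,0,-0.005],"twist":0,"grip":0},{"slide":[0,0,-0.015],"twist":0,"grip":0},{"slide":[0,0,-0.035],"twist":0,"grip":0},{"slide":[0,0,-0.06],"twist":0,"grip":0},{"slide":[0,0,-0.085],"twist":0,"grip":0},{"slide":[0,0,-0.1],"twist":0,"grip":0},{"slide":[0,0,-0.1],"twist":0,"grip":0},{"slide":[0,0,-0.1],"twist":0,"grip":0}]'
python3 -c "
from h import *
delta([.5624,-.1472,.363],.368)"
```

```text
time: 6.33
tool_pos: [0.5521, 0.2086, 0.364]
tool_rot: [2.492, 1.911, 0.003]
wrist_force: [-0.4, -0.7, -5.3]
width: 0.0235
grip_force: 55.0
slide [-0.341   0.1024  0.001 ] twist -0.6306 pos [0.5521 0.2086 0.364 ] z axis [ 2.e-03  2.e-04 -1.e+00] yawy -0.2626 F [-0.38 -0.69 -5.34] w 0.0235 g 55.0 j7 -1.03 t 6.33
```

```bash
python3 -m pendant '[{"slide":[-0.04,0.012,0],"twist":-0.08,"grip":0},{"slide":[-0.078,0.0235,0],"twist":-0.16,"grip":0},{"slide":[-0.116,0.035,0],"twist":-0.24,"grip":0},{"slide":[-0.154,0.046,0],"twist":-0.32,"grip":0},{"slide":[-0.192,0.058,0],"twist":-0.4,"grip":0},{"slide":[-0.23,0.069,0],"twist":-0.48,"grip":0},{"slide":[-0.265,0.08,0],"twist":-0.56,"grip":0},{"slide":[-0.29,0.087,0],"twist":-0.63,"grip":0}]'
python3 - <<'E'
from h import *
delta([.5624,-.1472,.363],.368)
i=env.get_image("wrist")
p=[.5624,-.1472,.368]
def fish(w):
    R=cv2.Rodrigues(i["rvec"])[0]; c=w@R.T+i["tvec"]; t=np.arctan2(np.hypot(c[:,0],c[:,1]),c[:,2]); ph=np.arctan2(c[:,1],c[:,0]); K=i["camera_matrix"]
    return np.c_[K[0,2]+K[0,0]*t*np.cos(ph),K[1,2]+K[1,1]*t*np.sin(ph)]
f=i["frame"].copy(); Rz=cv2.Rodrigues(np.array([0,0,p[2]]))[0]
f=cv2.resize(f,(784,588))
for q,c in zip(STAND,((0,255,0),(0,0,255),(255,0,0))):
    for u,v in fish(q@Rz.T+[p[0],p[1],0])*1.4: cv2.circle(f,(int(round(u)),int(round(v))),2,c,-1)
cv2.imwrite("pics/w2o.png",f)
E
```

```text
time: 7.0
tool_pos: [0.56, -0.0986, 0.3612]
tool_rot: [-1.776, -2.589, 0.005]
wrist_force: [-0.1, 0.1, -4.3]
width: 0.0237
grip_force: 55.0
slide [-0.0462 -0.0153 -0.0017] twist 0.0002 pos [ 0.56   -0.0986  0.3612] z axis [-0.003  -0.0016 -1.    ] yawy 0.3682 F [-0.09  0.07 -4.27] w 0.0237 g 55.0 j7 0.07 t 7.0
```

View pics/w2o.png

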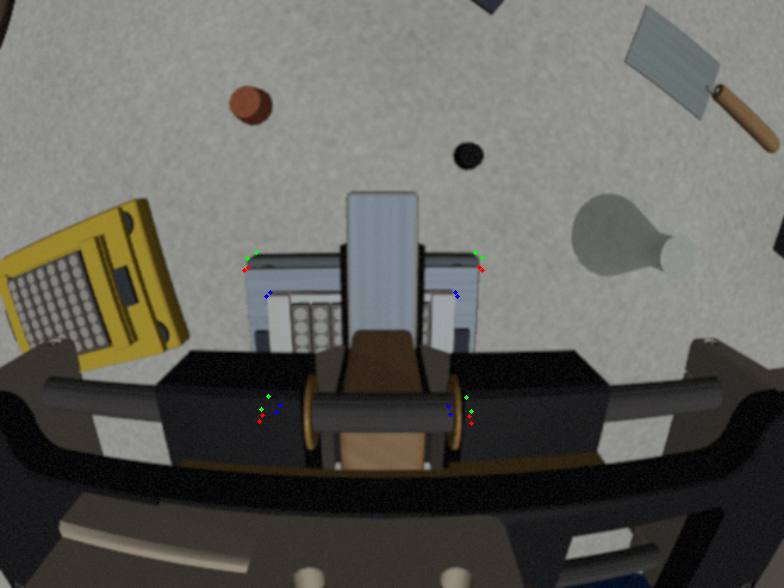

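```bash
python3 -c "
from h import *
delta([.5092,-.1677,.32],.368)"
python3 -m pendant '[{"slide":[-0.016,-0.024,0],"twist":0,"grip":0},{"slide":[-0.032,-0.048,0],"twist":0,"grip":0},{"slide":[-0.046,-0.072,0],"twist":0,"grip":0},{"slide":[-0.046,-0.072,0],"twist":0,"grip":0},{"slide":[-0.046,-0.072,0],"twist":0,"grip":0}]'
python3 -c "
from h import *
delta([.5092,-.1677,.32],.368)"
```

```text
slide [-0.0411 -0.0701  0.0411] twist -0.0007 pos [ 0.5601 -0.104   0.3605] z axis [-0.0043 -0.0049 -1.    ] yawy 0.3673 F [ 0.79 -7.24 -5.29] w 0.0236 g 55.0 j7 0.08 t 7.05
time: 7.47
tool_pos: [0.5087, -0.1644, 0.3617]
tool_rot: [-1.781, -2.585, 0.003]
wrist_force: [1.0, 0.8, -5.2]
width: 0.0237
grip_force: 55.0
slide [-0.0033 -0.0006  0.0417] twist -0.004 pos [ 0.5087 -0.1644  0.3617] z axis [-3.e-03 -2.e-04 -1.e+00] yawy 0.364 F [ 1.03  0.8  -5.24] w 0.0237 g 55.0 j7 0.21 t 7.47
```

```bash
python3 -m pendant '[{"slide":[-0.0033,-0.0006,0.01],"twist":-0.004,"grip":0},{"slide":[-0.0033,-0.0006,0.022],"twist":-0.004,"grip":0},{"slide":[-0.0033,-0.0006,0.034],"twist":-0.004,"grip":0},{"slide":[-0.0033,-0.0006,0.0415],"twist":-0.004,"grip":0},{"slide":[-0.0033,-0.0006,0.0415],"twist":-0.004,"grip":0},{"slide":[-0.0033,-0.0006,0.0415],"twist":-0.004,"grip":0},{"slide":[-0.0033,-0.0006,0.0415],"twist":-0.004,"grip":0},{"slide":[-0.0033,-0.0006,0.0415],"twist":-0.004,"grip":0}]'
for i in 1 2 3 4; do python3 -m pendant '[{"slide":[0,0,0],"twist":0,"grip":0}]' | grep -E "pos|force: \["; done
python3 -c "
from h import *
delta([.5092,-.1677,.32],.368)"
```

```text
time: 8.13
tool_pos: [0.5111, -0.1657, 0.3222]
tool_rot: [1.771, 2.593, 0.001]
wrist_force: [-0.5, -0.6, -4.8]
width: 0.0239
grip_force: 55.0
tool_pos: [0.511, -0.1658, 0.3223]
wrist_force: [0.2, -0.2, -4.3]
tool_pos: [0.5109, -0.1659, 0.3222]
wrist_force: [-1.1, -0.3, -4.0]
tool_pos: [0.5108, -0.166, 0.3221]
wrist_force: [-0.7, -0.0, -5.0]
tool_pos: [0.5108, -0.166, 0.3219]
wrist_force: [0.3, -0.1, -4.3]
slide [-0.001  -0.0021  0.0019] twist 0.0037 pos [ 0.5108 -0.166   0.3219] z axis [ 3.e-04 -2.e-04 -1.e+00] yawy 0.3717 F [ 0.33 -0.13 -4.26] w 0.0238 g 55.0 j7 0.18 t 8.47
```

```bash
python3 -m pendant '[{"slide":[-0.001,-0.0021,0.001],"twist":0.0037,"grip":0},{"slide":[-0.001,-0.0021,0.002],"twist":0.0037,"grip":0},{"slide":[-0.001,-0.0021,0.003],"twist":0.0037,"grip":0},{"slide":[-0.001,-0.0021,0.004],"twist":0.0037,"grip":0}]' | grep -E "pos|force: \["
for i in 1 2; do python3 -m pendant '[{"slide":[0,0,0.0005],"twist":0,"grip":0},{"slide":[0,0,0.001],"twist":0,"grip":0}]' | grep -E "pos|force: \["; done
```

```text
tool_pos: [0.5091, -0.1677, 0.3176]
wrist_force: [-0.3, -0.4, -4.6]
tool_pos: [0.5092, -0.1676, 0.3166]
wrist_force: [-0.1, -0.2, -4.6]
tool_pos: [0.5092, -0.1676, 0.3157]
wrist_force: [0.6, -1.0, -3.9]
```

```bash
for i in 1 2 ; do python3 -m pendant '[{"slide":[0,0,0.0005],"twist":0,"grip":0},{"slide":[0,0,0.001],"twist":0,"grip":0}]' | grep -E "pos|force: \["; done
```

```text
tool_pos: [0.5092, -0.1676, 0.3147]
wrist_force: [1.0, 0.7, -4.0]
tool_pos: [0.5092, -0.1676, 0.3137]
wrist_force: [-0.4, 0.8, -4.0]
```

```bash
for i in 1 2 3; do python3 -m pendant '[{"slide":[0,0,0.0005],"twist":0,"grip":0},{"slide":[0,0,0.001],"twist":0,"grip":0}]' | grep -E "pos|force: \["; done
```

```text
tool_pos: [0.5092, -0.1676, 0.3127]
wrist_force: [0.3, -0.6, -3.7]
tool_pos: [0.5092, -0.1676, 0.3117]
wrist_force: [0.3, -0.7, -4.4]
tool_pos: [0.5092, -0.1676, 0.3107]
wrist_force: [-0.2, -0.3, -4.8]
```

```bash
for i in 1 2; do python3 -m pendant '[{"slide":[0,0,0.0005],"twist":0,"grip":0},{"slide":[0,0,0.001],"twist":0,"grip":0}]' | grep -E "pos|force: \["; done
```

```text
tool_pos: [0.5092, -0.1676, 0.3097]
wrist_force: [0.2, -0.1, -4.8]
tool_pos: [0.5094, -0.1675, 0.309]
wrist_force: [-1.2, 0.6, 2.9]
```

```bash
for i in 1 2; do python3 -m pendant '[{"slide":[0,0,0],"twist":0,"grip":0}]' | grep -E "pos|force: \["; done
python3 -m pendant '[{"slide":[0,0,0.0003],"twist":0,"grip":0},{"slide":[0,0,0.0003],"twist":0,"grip":0}]' | grep -E "pos|force: \["
```

```text
tool_pos: [0.5095, -0.1674, 0.309]
wrist_force: [-0.2, 0.5, -1.4]
tool_pos: [0.5094, -0.1675, 0.309]
wrist_force: [0.5, -0.2, -0.7]
tool_pos: [0.5095, -0.1674, 0.309]
wrist_force: [-0.2, 1.6, 3.7]
```

```bash
python3 -m pendant '[{"slide":[0,0,0.0003],"twist":0,"grip":0},{"slide":[0,0,0.0003],"twist":0,"grip":0},{"slide":[0,0,0.0003],"twist":0,"grip":0}]' | grep -E "pos|force: \["
python3 -m pendant '[{"slide":[0,0.0005,0],"twist":0,"grip":0},{"slide":[0,0.001,0],"twist":0,"grip":0},{"slide":[0,0.002,0],"twist":0,"grip":0},{"slide":[0,0.003,0],"twist":0,"grip":0}]' | grep -E "pos|force: \["
```

```text
tool_pos: [0.5097, -0.1673, 0.3089]
wrist_force: [0.1, 1.5, 6.6]
tool_pos: [0.5119, -0.1665, 0.3088]
wrist_force: [-5.0, 0.9, 11.6]
```

```bash
python3 -m pendant '[{"slide":[0,0.0007,-0.0002],"twist":0,"grip":0},{"slide":[0,0.0014,-0.0002],"twist":0,"grip":0},{"slide":[0,0.002,-0.0002],"twist":0,"grip":0}]' | grep -E "pos|force: \["

```

```text
tool_pos: [0.5135, -0.1659, 0.3088]
wrist_force: [-3.5, 0.9, 8.9]
```

```bash
python3 -m pendant '[{"slide":[0,0.0008,-0.0001],"twist":0,"grip":0},{"slide":[0,0.0016,-0.0001],"twist":0,"grip":0},{"slide":[0,0.0024,-0.0001],"twist":0,"grip":0},{"slide":[0,0.0032,-0.0001],"twist":0,"grip":0}]' | grep -E "pos|force: \["

```

```text
tool_pos: [0.5167, -0.1647, 0.3088]
wrist_force: [-1.7, 0.9, 5.2]
```

```bash
python3 -m pendant '[{"slide":[0,0.0008,0.0001],"twist":0,"grip":0},{"slide":[0,0.0016,0.0002],"twist":0,"grip":0},{"slide":[0,0.0024,0.0002],"twist":0,"grip":0},{"slide":[0,0.0032,0.0002],"twist":0,"grip":0},{"slide":[0,0.004,0.0002],"twist":0,"grip":0}]' | grep -E "pos|force: \["

```

```text
tool_pos: [0.5208, -0.1631, 0.3086]
wrist_force: [-1.1, 0.5, 4.3]
```

```bash
python3 -m pendant '[{"slide":[0,0.001,0.00015],"twist":0,"grip":0},{"slide":[0,0.002,0.00025],"twist":0,"grip":0},{"slide":[0,0.003,0.00028],"twist":0,"grip":0},{"slide":[0,0.004,0.0003],"twist":0,"grip":0},{"slide":[0,0.005,0.00032],"twist":0,"grip":0}]' | grep -E "pos|force: \["

```

```text
tool_pos: [0.525, -0.1615, 0.3085]
wrist_force: [-4.1, 0.4, 11.3]
```

```bash
python3 -m pendant '[{"slide":[0,0.001,-0.0001],"twist":0,"grip":0},{"slide":[0,0.002,-0.00015],"twist":0,"grip":0},{"slide":[0,0.003,-0.00015],"twist":0,"grip":0},{"slide":[0,0.004,-0.00015],"twist":0,"grip":0}]' | grep -E "pos|force: \["

```

```text
tool_pos: [0.5289, -0.16, 0.3084]
wrist_force: [-2.4, 0.6, 7.0]
```

```bash
python3 -m pendant '[{"slide":[0,0.001,0.00003],"twist":0,"grip":0},{"slide":[0,0.002,0.00005],"twist":0,"grip":0},{"slide":[0,0.003,0.00008],"twist":0,"grip":0},{"slide":[0,0.004,0.0001],"twist":0,"grip":0}]' | grep -E "pos|force: \["

```

```text
tool_pos: [0.5329, -0.1584, 0.3083]
wrist_force: [0.1, 1.3, 5.0]
```

```bash
python3 -m pendant '[{"slide":[0,0.001,0.0001],"twist":0,"grip":0},{"slide":[0,0.002,0.00018],"twist":0,"grip":0},{"slide":[0,0.003,0.0002],"twist":0,"grip":0},{"slide":[0,0.004,0.00022],"twist":0,"grip":0}]' | grep -E "pos|force: \["

```

```text
tool_pos: [0.5363, -0.1572, 0.3082]
wrist_force: [-4.5, -0.3, 11.2]
```

```bash
python3 -m pendant '[{"slide":[0,0.001,-0.0001],"twist":0,"grip":0},{"slide":[0,0.002,-0.00013],"twist":0,"grip":0},{"slide":[0,0.003,-0.00013],"twist":0,"grip":0},{"slide":[0,0.004,-0.0001],"twist":0,"grip":0}]' | grep -E "pos|force: \["

```

```text
tool_pos: [0.5399, -0.1558, 0.3082]
wrist_force: [-2.7, 1.7, 7.9]
```

```bash
python3 -m pendant '[{"slide":[0,0.001,0.00004],"twist":0,"grip":0},{"slide":[0,0.002,0.00008],"twist":0,"grip":0},{"slide":[0,0.003,0.00012],"twist":0,"grip":0},{"slide":[0,0.004,0.00014],"twist":0,"grip":0}]' | grep -E "pos|force: \["

```

```text
tool_pos: [0.5441, -0.1542, 0.3081]
wrist_force: [-1.3, 0.4, 4.5]
```

```bash
python3 -m pendant '[{"slide":[0,0.001,0.0001],"twist":0,"grip":0},{"slide":[0,0.002,0.00015],"twist":0,"grip":0},{"slide":[0,0.003,0.00015],"twist":0,"grip":0},{"slide":[0,0.004,0.00015],"twist":0,"grip":0}]' | grep -E "pos|force: \["

```

```text
tool_pos: [0.5477, -0.1528, 0.308]
wrist_force: [-4.5, 0.6, 8.7]
```

```bash
python3 -m pendant '[{"slide":[0,0.001,-0.00003],"twist":0,"grip":0},{"slide":[0,0.002,-0.00005],"twist":0,"grip":0},{"slide":[0,0.003,-0.00005],"twist":0,"grip":0},{"slide":[0,0.004,-0.00005],"twist":0,"grip":0}]' | grep -E "pos|force: \["

```

```text
tool_pos: [0.551, -0.1515, 0.3079]
wrist_force: [-4.1, 0.1, 8.3]
```

```bash
python3 -m pendant '[{"slide":[0,0.001,0.00005],"twist":0,"grip":0},{"slide":[0,0.002,0.0001],"twist":0,"grip":0},{"slide":[0,0.003,0.00015],"twist":0,"grip":0},{"slide":[0,0.004,0.0002],"twist":0,"grip":0}]' | grep -E "pos|force: \["

```

```text
tool_pos: [0.5552, -0.1499, 0.3078]
wrist_force: [-1.4, -0.1, 5.2]
```

```bash
python3 -m pendant '[{"slide":[0,0.001,0.00005],"twist":0,"grip":0},{"slide":[0,0.002,0.00008],"twist":0,"grip":0},{"slide":[0,0.003,0.00008],"twist":0,"grip":0},{"slide":[0,0.004,0.00008],"twist":0,"grip":0}]' | grep -E "pos|force: \["

```

```text
tool_pos: [0.5591, -0.1484, 0.3077]
wrist_force: [-0.1, 1.0, 5.0]
```

```bash
python3 -m pendant '[{"slide":[0,0.001,0.00005],"twist":0,"grip":0},{"slide":[0,0.002,0.0001],"twist":0,"grip":0},{"slide":[0,0.003,0.0001],"twist":0,"grip":0},{"slide":[0,0.004,0.0001],"twist":0,"grip":0}]' | grep -E "pos|force: \["

```

```text
tool_pos: [0.5622, -0.1472, 0.3076]
wrist_force: [-3.7, -0.1, 10.3]
```

```bash
python3 -m pendant '[{"slide":[0,0.001,0.00002],"twist":0,"grip":0},{"slide":[0,0.002,0.00005],"twist":0,"grip":0},{"slide":[0,0.003,0.00008],"twist":0,"grip":0},{"slide":[0,0.004,0.0001],"twist":0,"grip":0}]' | grep -E "pos|force: \["

```

```text
tool_pos: [0.5663, -0.1456, 0.3075]
wrist_force: [-2.6, 0.5, 6.8]
```

```bash
python3 -m pendant '[{"slide":[0,0.001,0.00005],"twist":0,"grip":0},{"slide":[0,0.002,0.0001],"twist":0,"grip":0},{"slide":[0,0.003,0.00015],"twist":0,"grip":0},{"slide":[0,0.004,0.00018],"twist":0,"grip":0},{"slide":[0,0.005,0.0002],"twist":0,"grip":0},{"slide":[0,0.006,0.0002],"twist":0,"grip":0}]' | grep -E "pos|force: \["

```

```text
tool_pos: [0.572, -0.1434, 0.3074]
wrist_force: [-3.6, -0.1, 9.2]
```

```bash
python3 -m pendant '[{"slide":[0,0.001,0.00002],"twist":0,"grip":0},{"slide":[0,0.002,0.00004],"twist":0,"grip":0},{"slide":[0,0.003,0.00006],"twist":0,"grip":0},{"slide":[0,0.004,0.00008],"twist":0,"grip":0}]' | grep -E "pos|force: \["

```

```text
tool_pos: [0.5753, -0.1422, 0.3073]
wrist_force: [-3.7, 1.0, 9.7]
```

```bash
python3 -m pendant '[{"slide":[0,0.001,0.00002],"twist":0,"grip":0},{"slide":[0,0.002,0.00005],"twist":0,"grip":0},{"slide":[0,0.003,0.00008],"twist":0,"grip":0},{"slide":[0,0.004,0.0001],"twist":0,"grip":0},{"slide":[0,0.005,0.00013],"twist":0,"grip":0},{"slide":[0,0.006,0.00015],"twist":0,"grip":0}]' | grep -E "pos|force: \["

```

```text
tool_pos: [0.5815, -0.1397, 0.3071]
wrist_force: [-1.2, 0.3, 5.7]
```

```bash
python3 -m pendant '[{"slide":[0,0.001,0.00005],"twist":0,"grip":0},{"slide":[0,0.002,0.0001],"twist":0,"grip":0},{"slide":[0,0.003,0.00012],"twist":0,"grip":0},{"slide":[0,0.004,0.00012],"twist":0,"grip":0}]' | grep -E "pos|force: \["

```

```text
tool_pos: [0.5848, -0.1385, 0.307]
wrist_force: [-4.0, -0.8, 9.9]
```

```bash
python3 -m pendant '[{"slide":[0,0.001,0],"twist":0,"grip":0},{"slide":[0,0.002,0.00003],"twist":0,"grip":0},{"slide":[0,0.003,0.00006],"twist":0,"grip":0},{"slide":[0,0.004,0.0001],"twist":0,"grip":0},{"slide":[0,0.005,0.00013],"twist":0,"grip":0},{"slide":[0,0.006,0.00015],"twist":0,"grip":0}]' | grep -E "pos|force: \["

```

```text
tool_pos: [0.5906, -0.1362, 0.3069]
wrist_force: [-1.3, 0.6, 7.4]
```

```bash
python3 -m pendant '[{"slide":[0,0.001,0.00005],"twist":0,"grip":0},{"slide":[0,0.002,0.0001],"twist":0,"grip":0},{"slide":[0,0.003,0.00015],"twist":0,"grip":0},{"slide":[0,0.004,0.00018],"twist":0,"grip":0},{"slide":[0,0.005,0.0002],"twist":0,"grip":0},{"slide":[0,0.006,0.0002],"twist":0,"grip":0}]' | grep -E "pos|force: \["

```

```text
tool_pos: [0.5965, -0.134, 0.3067]
wrist_force: [-0.6, 0.7, 6.6]
```

```bash
python3 -m pendant '[{"slide":[0,0.001,0.00005],"twist":0,"grip":0},{"slide":[0,0.002,0.00008],"twist":0,"grip":0},{"slide":[0,0.003,0.0001],"twist":0,"grip":0},{"slide":[0,0.004,0.00013],"twist":0,"grip":0},{"slide":[0,0.005,0.00015],"twist":0,"grip":0},{"slide":[0,0.006,0.00018],"twist":0,"grip":0},{"slide":[0,0.007,0.0002],"twist":0,"grip":0},{"slide":[0,0.008,0.00022],"twist":0,"grip":0}]' | grep -E "pos|force: \["

```

```text
tool_pos: [0.604, -0.1311, 0.3065]
wrist_force: [-0.3, 0.4, 5.9]
```

```bash
python3 -m pendant '[{"slide":[0,0.001,0.00003],"twist":0,"grip":0},{"slide":[0,0.002,0.00005],"twist":0,"grip":0},{"slide":[0,0.003,0.00008],"twist":0,"grip":0},{"slide":[0,0.004,0.0001],"twist":0,"grip":0},{"slide":[0,0.005,0.00013],"twist":0,"grip":0},{"slide":[0,0.006,0.00015],"twist":0,"grip":0},{"slide":[0,0.007,0.00018],"twist":0,"grip":0}]' | grep -E "pos|force: \["

```

```text
tool_pos: [0.6105, -0.1285, 0.3064]
wrist_force: [-1.1, 0.9, 5.9]
```

```bash
python3 -m pendant '[{"slide":[0,0,-0.002],"twist":0,"grip":0},{"slide":[0,0,-0.006],"twist":0,"grip":0},{"slide":[0,0,-0.015],"twist":0,"grip":0},{"slide":[0,0,-0.03],"twist":0,"grip":0},{"slide":[0,0,-0.045],"twist":0,"grip":0},{"slide":[0,0,-0.057],"twist":0,"grip":0},{"slide":[0,0,-0.057],"twist":0,"grip":0}]'
python3 -c "
from h import *
delta([.5517,.2089,.363],-.262)"
```

```text
time: 20.8
tool_pos: [0.6108, -0.1285, 0.3657]
tool_rot: [1.776, 2.588, 0.003]
wrist_force: [0.9, 0.6, -3.3]
width: 0.024
grip_force: 55.0
slide [0.3361 0.0663 0.0023] twist 0.63 pos [ 0.6108 -0.1285  0.3657] z axis [ 3.8e-03 -5.0e-04 -1.0e+00] yawy 0.368 F [ 0.86  0.58 -3.27] w 0.024 g 55.0 j7 0.12 t 20.8
```

```bash
python3 -m pendant '[{"slide":[0.04,0.008,0],"twist":0.08,"grip":0},{"slide":[0.078,0.016,0],"twist":0.16,"grip":0},{"slide":[0.116,0.024,0],"twist":0.24,"grip":0},{"slide":[0.154,0.032,0],"twist":0.32,"grip":0},{"slide":[0.192,0.039,0],"twist":0.4,"grip":0},{"slide":[0.23,0.046,0],"twist":0.48,"grip":0},{"slide":[0.268,0.053,0],"twist":0.56,"grip":0},{"slide":[0.3,0.06,0],"twist":0.63,"grip":0}]'
python3 - <<'E'
from h import *
delta([.5517,.2089,.363],-.262)
a=env.get_image("top")["frame"][160:265,270:375];b=env.get_image("side")["frame"][200:305,245:350]
cv2.imwrite("pics/c.png",cv2.resize(np.hstack([a,b]),(800,400),interpolation=cv2.INTER_CUBIC))
E
```

```text
time: 21.47
tool_pos: [0.5567, 0.1754, 0.3624]
tool_rot: [-2.494, -1.909, 0.001]
wrist_force: [0.5, -0.0, -3.8]
width: 0.024
grip_force: 55.0
slide [ 0.031  -0.0136 -0.0005] twist -0.0023 pos [0.5567 0.1754 0.3624] z axis [-8.e-04  4.e-04 -1.e+00] yawy -0.2643 F [ 0.55 -0.03 -3.84] w 0.024 g 55.0 j7 -0.97 t 21.47
```

View pics/c.png

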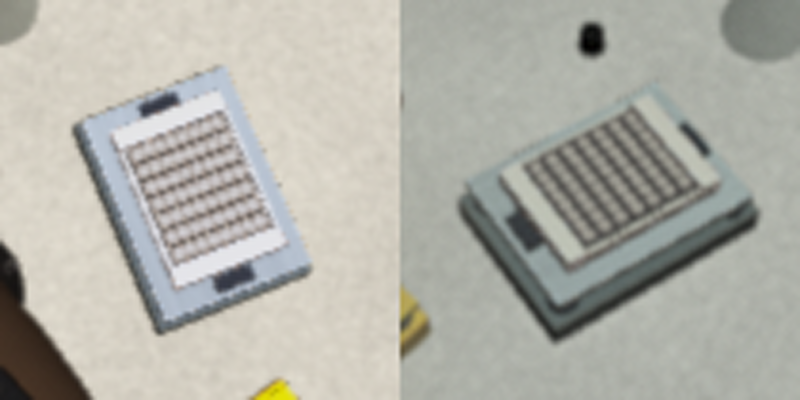

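Both crops, at about (200,190) and (620,175), show seven uniform strips level with the ledges. Now I'll park the roller.

```bash
python3 -m pendant '[{"slide":[0.031,-0.0136,0],"twist":-0.002,"grip":0},{"slide":[0.031,-0.0136,0],"twist":-0.002,"grip":0},{"slide":[0.031,-0.0136,0],"twist":-0.002,"grip":0},{"slide":[0.031,-0.0136,0.03],"twist":-0.002,"grip":0},{"slide":[0.031,-0.0136,0.055],"twist":-0.002,"grip":0},{"slide":[0.031,-0.0136,0.07],"twist":-0.002,"grip":0},{"slide":[0.031,-0.0136,0.07],"twist":-0.002,"grip":0},{"slide":[0.031,-0.0136,0.07],"twist":-0.002,"grip":0}]'
python3 -m pendant '[{"slide":[0,0,0],"twist":0,"grip":0},{"slide":[0,0,0],"twist":0,"grip":0}]' |grep force
python3 - <<'E'
from h import *
delta([.5517,.2089,.263],-.262)
i=env.get_image("wrist"); cv2.imwrite("pics/w3.png",i["frame"])
E
```

```text
time: 22.23
tool_pos: [0.5531, 0.2052, 0.2921]
tool_rot: [-2.491, -1.914, 0.004]
wrist_force: [0.7, 0.1, -3.8]
width: 0.0237
grip_force: 55.0
wrist_force: [1.3, 0.7, -4.3]
grip_force: 55.0
slide [ 0.002  -0.0025  0.0312] twist 0.0018 pos [0.5536 0.2063 0.2942] z axis [ 2.1e-03  8.0e-04 -1.0e+00] yawy -0.2602 F [ 1.32  0.74 -4.32] w 0.0236 g 55.0 j7 -1.07 t 22.4
```

View pics/w3.png

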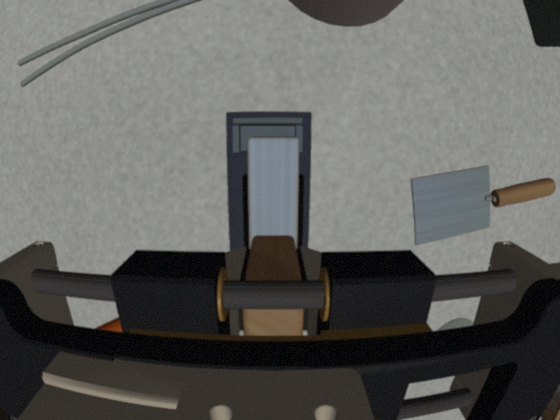

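The picture shows the bridge centred at u≈273 and the rack at u≈269, which agrees with the computed correction of about 2.5 mm.

```bash
python3 -m pendant '[{"slide":[0.002,-0.0025,0],"twist":0.002,"grip":0},{"slide":[0.002,-0.0025,0.005],"twist":0.002,"grip":0},{"slide":[0.002,-0.0025,0.01],"twist":0.002,"grip":0},{"slide":[0.002,-0.0025,0.015],"twist":0.002,"grip":0},{"slide":[0.002,-0.0025,0.018],"twist":0.002,"grip":0},{"slide":[0.002,-0.0025,0.018],"twist":0.002,"grip":0},{"slide":[0.002,-0.0025,0.018],"twist":0.002,"grip":0},{"slide":[0.002,-0.0025,0.018],"twist":0.002,"grip":0}]' |grep force
python3 -c "
from h import *
delta([.5517,.2089,.263],-.262)"
```

```text
wrist_force: [0.1, -0.4, -4.3]
grip_force: 55.0
slide [0.0001 0.0005 0.0118] twist 0.0002 pos [0.5512 0.2089 0.2748] z axis [-0.e+00  1.e-04 -1.e+00] yawy -0.2618 F [ 0.08 -0.41 -4.29] w 0.0235 g 55.0 j7 -1.09 t 23.12
```

```bash
python3 -m pendant '[{"slide":[0,0.0005,0.002],"twist":0,"grip":0},{"slide":[0,0.0005,0.004],"twist":0,"grip":0},{"slide":[0,0.0005,0.006],"twist":0,"grip":0},{"slide":[0,0.0005,0.008],"twist":0,"grip":0},{"slide":[0,0.0005,0.0095],"twist":0,"grip":0},{"slide":[0,0.0005,0.0105],"twist":0,"grip":0},{"slide":[0,0.0005,0.011],"twist":0,"grip":0},{"slide":[0,0.0005,0.011],"twist":0,"grip":0}]' |grep -E "force|pos"
python3 -m pendant '[{"slide":[0,0,0.0004],"twist":0,"grip":0},{"slide":[0,0,0.0008],"twist":0,"grip":0},{"slide":[0,0,0.0008],"twist":0,"grip":0}]' |grep -E "force|pos"
```

```text
tool_pos: [0.5516, 0.2087, 0.2637]
wrist_force: [0.2, -0.2, -3.1]
grip_force: 55.0
tool_pos: [0.5516, 0.2088, 0.2632]
wrist_force: [-0.4, 0.7, -3.6]
grip_force: 55.0
```

```bash
python3 -m pendant '[{"slide":[0,0,0.0003],"twist":0,"grip":0},{"slide":[0,0,0.0003],"twist":0,"grip":0}]' 15 |grep -E "force|pos"
python3 -m pendant '[{"slide":[0,0,0.0001],"twist":0,"grip":0.4},{"slide":[0,0,0.0001],"twist":0,"grip":0.6},{"slide":[0,0,0.0001],"twist":0,"grip":0.7},{"slide":[0,0,0.0001],"twist":0,"grip":0.8},{"slide":[0,0,0.0001],"twist":0,"grip":0.8},{"slide":[0,0,0.0001],"twist":0,"grip":0.8},{"slide":[0,0,0.0001],"twist":0,"grip":0.8},{"slide":[0,0,0.0001],"twist":0,"grip":0.8}]'|grep -E "force|pos|width"
python3 -m pendant '[{"slide":[0,0,-0.01],"twist":0,"grip":0.8},{"slide":[0,0,-0.03],"twist":0,"grip":0.8},{"slide":[0,0,-0.06],"twist":0,"grip":0.8},{"slide":[0,0,-0.09],"twist":0,"grip":0.8},{"slide":[0,0,-0.12],"twist":0,"grip":0.8},{"slide":[-0.03,0,-0.13],"twist":0,"grip":0.8},{"slide":[-0.06,0,-0.13],"twist":0,"grip":0.8},{"slide":[-0.06,0,-0.13],"twist":0,"grip":0.8}]'
python3 - <<'E'
from h import *
a=env.get_image("top")["frame"];b=env.get_image("side")["frame"];w=env.get_image("wrist")["frame"]
cv2.imwrite("pics/d.png",np.vstack([np.hstack([cv2.resize(a,(400,300)),cv2.resize(b,(400,300))]),np.hstack([cv2.resize(w,(400,300)),cv2.resize(b[100:205,200:340],(400,300))])]))
E
```

```text
tool_pos: [0.5516, 0.2088, 0.2631]
wrist_force: [-1.7, -1.0, 2.5]
grip_force: 15.0
tool_pos: [0.5516, 0.2087, 0.2626]
wrist_force: [0.2, -0.7, -1.0]
width: 0.0711
grip_force: 0.0
time: 25.53
tool_pos: [0.5358, 0.1457, 0.3939]
tool_rot: [2.494, 1.904, -0.002]
wrist_force: [0.8, 0.7, -1.7]
width: 0.0736
grip_force: 0.0
```

View pics/d.png

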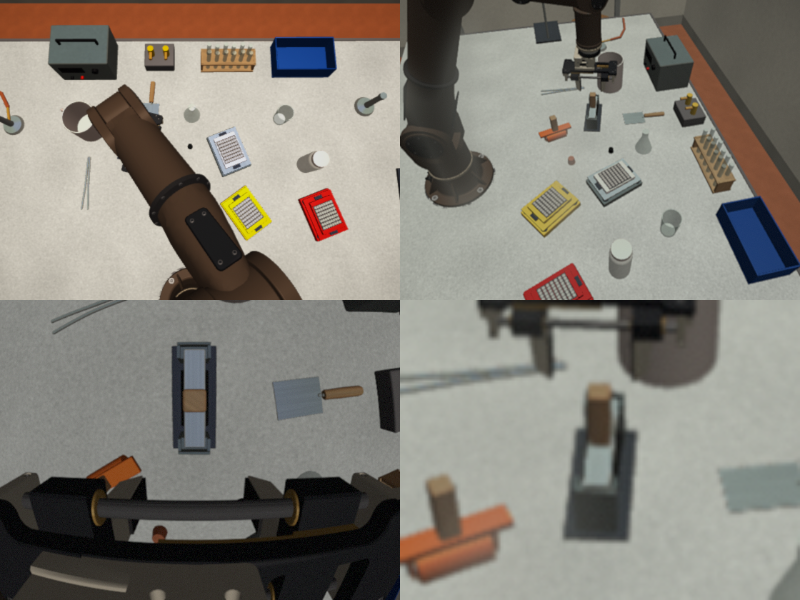

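The roller stands upright on both rack ledges (wrist panel around (194,400)), the gripper is clear, and nothing else has been disturbed.

```bash
python3 -c "
from cell import env
print(env.finish_job())"
```

```text
the job is handed in; nothing more can be done
None
```

I rolled all seven cap strips with the roller at about 9–16 N (sampled at the end of each move) and they look fully home in the pictures; the roller is back upright in its rack, released, and the job was handed in at about 26 s.

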